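# Load a sofa foot into the drilling jig

## Task

Take the dark wooden sofa foot from its stand, lay it in the open part of the steel V-groove with its wooden end towards the red stop pin, and let go of it there. Then push it gently along the groove, in under the blue drill-guide plate, until its wooden end rests against the pin. Leave the foot lying in the groove, and do not disturb the other things on the bench.

Things in the scene. Friction and masses are not known exactly. Their poses are not given: they have to be found in the camera images.
- foot: The sofa foot: a dark wooden cylinder 44 mm in diameter and 100 mm long, about 0.16 kg, with a brass band at one end. Origin at its centre; its x axis is the cylinder's axis and points from the brass end to the wooden end; it may roll about x. It starts lying in the stand with its axis level, its x within about 0.6 rad of world +y; its axis is 64 mm above the bench.
- foot_wood_end (a point): Centre of the foot's plain wooden end face, the one that goes against the pin.
- foot_brass_end (a point): Centre of the foot's brass-banded end face, the one to push on.
- stand: Low pale wooden stand, fixed to the bench, 110 x 80 mm base, 14 mm thick, with two V-notched cheeks 12 mm thick centred 38 mm either side of its middle (along its x), up to 51 mm high and 48 mm wide; the foot lies on them along the stand's x axis. Between the cheeks the fingers have 64 mm of room beside the foot. Origin at the underside's centre.
- jig: Drilling jig fixed to the bench: plywood base 300 x 94 x 18 mm carrying a 90-degree V-groove of dark steel angle. Origin on the base's underside; x runs along the groove towards the stop pin, z up. The groove is straight and level on y = 0 from x = -135 to +140 mm, open from above from -135 to -2 mm and open at its back end; friction holds the foot where it is left.
- groove_mid (a point): Bottom line of the V-groove, 55 mm above the bench, at jig x = -68 mm (middle of the open part). The groove's edges are 73 mm high and 18 mm out; the angle is 44 mm wide over all at 69 mm height. A foot lying in the groove has its axis at 86 mm height and its top at 108 mm.
- plate_edge (a point): Middle of the lower near edge of the blue guide plate, at jig x = -2 mm, 130 mm high. The plate is 92 mm wide, 10 mm thick and covers the groove to x = +105 mm (bushes and nuts on top reach 146 mm); a 12 mm slot shows the groove. Four 8 mm rods carry it, at x = 12 and 90, y = +-38 mm. With the foot home, its brass end is 22 mm inside this edge: the tool must be tilted to reach it.
- stop (a point): Point where the middle of the foot's wooden end meets the fixed red stop pin: on the groove's line, at jig x = +120 mm, 86 mm above the bench. The pin's near side is here.
- stop_pin: The red stop pin, fixed to the jig: an upright rod 14 mm in diameter through the end of the groove, from 38 to 120 mm height, its axis at jig x = 127 mm. Its body frame equals the jig's frame (origin on the jig's underside), not the rod.
- mallet: Bystander, to be left alone: hammer, 280 mm long, lying. Origin at the centre of its underside.
- screwdriver: Bystander, to be left alone: orange-handled screwdriver, 200 mm long, lying. Origin at the centre of its underside.
- tack_jar: Bystander, to be left alone: jar, 68 mm across and 85 mm tall. Origin at the centre of its underside.
- glue_can: Bystander, to be left alone: yellow can, 80 mm across and 110 mm tall. Origin at the centre of its underside.
- spool: Bystander, to be left alone: red spool, 44 mm across and 53 mm tall, standing. Origin at the centre of its underside.
- spare_foot: Bystander, to be left alone: pale tapered spare foot, 80 mm tall, standing. Origin at the centre of its underside.
- tape_roll: Bystander, to be left alone: tape roll lying flat, 90 mm across and 25 mm high. Origin at the centre of its underside.
Things that resemble listed ones, but are neither listed nor needed, are in the scene too. Of the things like the foot, leave any that is turquoise; of the rest the smaller one is meant.

How it is judged:
By the outcome, as a careful person would: the job done as asked, in the order asked, and still so for the second after the job is handed in, with the robot touching nothing.
It also fails if it takes over 64 s, if anything falls off the work surface, if the arm or the gripper's body presses on something with over 40 N, if the wrist force passes 120 N, or if a joint passes its speed limit or range.

## Robot

A 6-joint arm with a two-finger parallel gripper is mounted at the origin on the work surface. World frame = base frame: x ahead of the robot, y to its left, z up, the work surface at z = 0. Lengths are in m, angles in degrees, forces in N, time in s.
With the tool pointing down it reaches from about 0.25 to 0.725 m from the base axis. Payload 9.7 kg.
Tool frame: the origin (TCP) lies midway between the tips of the shut fingers; the grasp point (between the pads) lies 19 mm behind it; z points along the fingers, y is the line along which they close (so a half turn about z gives the same grasp; the last joint's range is limited). The gripper opens to 85 mm and grips with 20 to 120 N. Pads are 22 mm wide; open, the fingers measure 114 mm over their backs; the gripper's body (76 mm by 85 mm) begins 54 mm behind the grasp point. The pads swing forward as they close: fully open they stand 13 mm farther back than shut.
Start: joints at [74.828, 4.979, 10.078, 95.1, 0, 90], TCP at [0.144, 0.531, 0.231] pointing down, gripper open.
Joint ranges: [-179.16, 179.16], [-48.56, 103.87], [-65.8, 70.77], [-126.05, 130.52], [-82.76, 87.17], [-180, 180]. Speed limits (degrees/s): [127.2, 127.2, 147.25, 180, 180, 180].

## Interface

Orientations are given as [roll, pitch, yaw] about the fixed x, y, z axes, in that order (R = Rz(yaw) Ry(pitch) Rx(roll)).
In Python, from workcell import * gives the robot as it stands.
- The arm moves only by the tool servo_tool, never from a script. Its argument "moves" is a list of rows, each a list of 4 numbers: the shift along the world's x, y, z in a scale on which 1.0 is 80 cm, then the turn about the world's z in a scale on which 1.0 is 2 pi rad. A call has 1 to 20 rows; each row is the pose to reach, as a shift and turn from the pose commanded when the call began; what a row does not reach only later rows make up. A row lasts 1/12 s, in which the tool goes at most 41.7 mm and 7.16 degrees, less where a joint would pass 70% of its speed; a pose out of reach is approached as far as the arm can. A call with a gripper value outside its range is refused whole. "claw" is the closure, from 0 (fully open) to 1 (shut), set as the call begins (left out, the last holds). The fingers move at their own pace and stop on an object; "force" is the grip in N (left out, the last holds). Time passes only in rows, so rows that repeat a pose let the fingers close. It gives the time, the measured TCP pose, the force, the opening and the grip force at its end, in the units of the state.
- get_obs(): the state, without advancing time (a new reading comes with each control period).
- camera(name): name is "side" or "top" or "wrist"; returns the picture (420x560x3 uint8, red, green, blue); there is no depth.
- get_calibration(name): a dict with "fx", "fy", "cx", "cy" (pixels), "k1" (the pictures are not rectified: a ray, as slopes to the right and down, at radius r is drawn at 1 + k1 r^2 times it, then the intrinsics apply), "rvec" (rotation vector, rad) and "tvec" (3), from world to camera coordinates, as OpenCV has them; the wrist camera has in their place "tool_from_camera" (4x4, takes a point from camera to tool coordinates, whose origin is the TCP and whose axes are the flange's). Camera axes: x right, y down, z forward; pixel columns grow to the right and rows downward; lengths in m; the calibration is good to about 2 mm. A picture is of the moment at which its call begins: read the wrist's pose just before it. get_calibration takes no time and is no camera call.
- job_done(): hands the job in; it is judged then, once.
The state is a dict: "time": time; "q": joint angles; "qd": joint speeds; "joint_efforts": joint torques, N m; "ee_pos": TCP position; "tcp_rot": TCP orientation; "wrist_force": force on the tool from outside, world axes, zero at the start; "torque": the same for the moment, N m; "opening": finger opening in m; "grasp_force": force on a finger pad.
Only numpy, scipy, OpenCV 4.12 (cv2) and the standard library are available. Lean on these libraries where they do the work, as an engineer would, in place of code of your own. Each camera call takes 0.05 s, during which the arm holds its last target. There are 200 camera calls.

## Working session

There is one attempt and no reset: what is moved stays moved. The work goes in short steps, Python scripts to look and compute and a tool call to move; the robot and the scene stay as the last step left them, time stands still between calls to the robot, and variables do not carry over. Pictures are saved under pics/ and viewed, at most 10 in all, crops included, and the job is handed in when it is done.

Besides the shell and the picture viewer there is one more tool, called after "Call:" in YAML: its name, and indented under it one key for each argument. servo_tool: Moves the arm, as the interface text tells. Its arguments: {"type":"object","properties":{"moves":{"type":"array","items":{"type":"array","items":{"type":"number"}}},"claw":{"type":"number"},"force":{"type":"number"}},"required":["moves"]}

```bash
mkdir -p pics; ls; python3 - <<'E'
from workcell import *
import cv2
o=get_obs();print({k:o[k] for k in('time','q','ee_pos','tcp_rot','opening','wrist_force')})
for n in('top','side','wrist'):
    print(n,get_calibration(n)); cv2.imwrite(f'pics/{n}0.png',camera(n)[:,:,::-1])
import numpy as np
a=cv2.imread('pics/top0.png');b=cv2.imread('pics/side0.png')
cv2.imwrite('pics/t0b.png',cv2.resize(a,(800,600),interpolation=cv2.INTER_CUBIC))
cv2.imwrite('pics/s0b.png',cv2.resize(b,(800,600),interpolation=cv2.INTER_CUBIC))
E
```

```text
pics
{'time': 0.0, 'q': array([ 7.48265572e+01,  5.00947562e+00,  1.00342139e+01,  9.50999300e+01,
       -1.28403323e-03,  9.00017076e+01]), 'ee_pos': array([0.1439025 , 0.53059674, 0.23059651]), 'tcp_rot': array([-1.79924808e+02,  1.28627307e-03,  1.64824851e+02]), 'opening': 0.08571007287101917, 'wrist_force': array([0.55627666, 0.7191465 , 0.16152618])}
top {'fx': 392.9673078255884, 'fy': 392.9673078255884, 'cx': 281.3481339871073, 'cy': 197.35632670610732, 'k1': -0.08171123424558499, 'rvec': array([ 2.1394155 , -2.16962726,  0.11630195]), 'tvec': array([-0.02978004,  0.54535913,  1.04691634])}
side {'fx': 497.0628599802741, 'fy': 497.0628599802741, 'cx': 278.45008265604355, 'cy': 205.05767425953223, 'k1': -0.06777863137960315, 'rvec': array([ 0.13418521, -2.83007502,  1.26571197]), 'tvec': array([0.54053862, 0.12819599, 1.02530145])}
wrist {'fx': 338.18709385972215, 'fy': 338.18709385972215, 'cx': 284.2699665929084, 'cy': 207.33254024452452, 'k1': -0.056153830947660584, 'tool_from_camera': array([[-3.53965763e-04, -9.55946196e-01, -2.93541726e-01,
         7.56741290e-02],
       [ 9.99998969e-01,  7.01449388e-05, -1.43427713e-03,
        -4.73534023e-04],
       [ 1.39168224e-03, -2.93541931e-01,  9.55945186e-01,
        -1.42691335e-01],
       [ 0.00000000e+00,  0.00000000e+00,  0.00000000e+00,
         1.00000000e+00]])}
```

View pics/t0b.png

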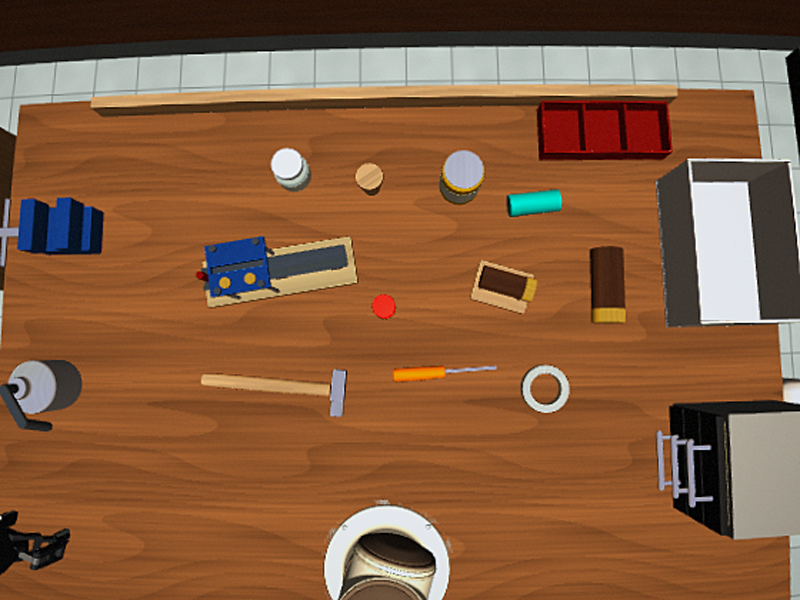

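View pics/s0b.png

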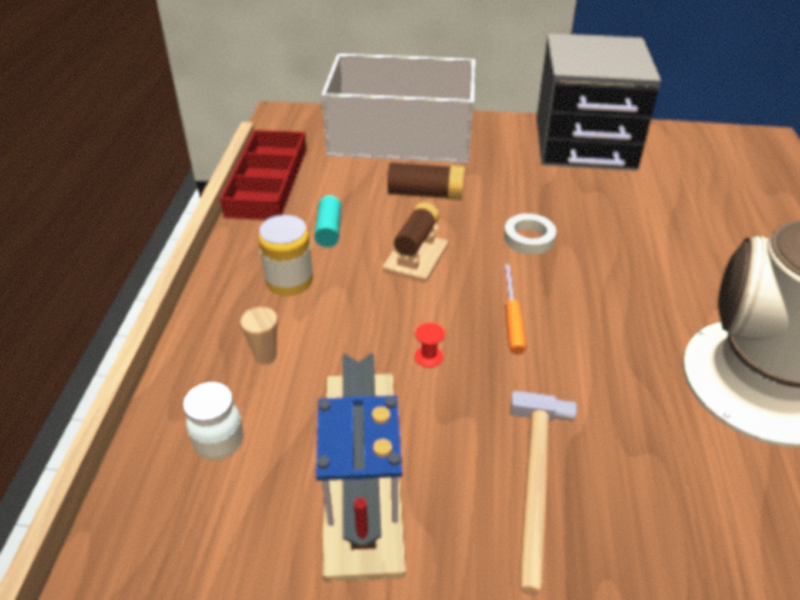

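The top view shows the dark foot lying in the stand at about (508,282), with its brass end to the right (-y). The jig is at about (280,270), with the pin on the left (+y). The large dark look-alike is at (608,285) and the turquoise one at (535,203). The side view shows the same layout, with the foot at (415,230) and the pin at (361,515).

```bash
cat > h.py <<'E'
from workcell import *
import numpy as np, cv2
from scipy.spatial.transform import Rotation as R
def cam(n,obs=None):
    c=get_calibration(n)
    if n=='wrist':
        T=np.eye(4);T[:3,:3]=R.from_euler('xyz',obs['tcp_rot'],degrees=True).as_matrix();T[:3,3]=obs['ee_pos']
        T=T@c['tool_from_camera'];Rw,o=T[:3,:3],T[:3,3]
    else:
        Rw=cv2.Rodrigues(c['rvec'])[0].T;o=-Rw@c['tvec']
    K=np.array([[c['fx'],0,c['cx']],[0,c['fy'],c['cy']],[0,0,1]]);return K,np.array([c['k1'],0,0,0,0]),Rw,o
def ray(C,uv):
    K,d,Rw,o=C
    p=cv2.undistortPoints(np.array([[uv]],float),K,d)[0,0];return o,Rw@np.array([p[0],p[1],1])
def atz(C,uv,z): o,v=ray(C,uv);return o+v*(z-o[2])/v[2]
def tri(*cu):
    A=np.zeros((3,3));b=np.zeros(3);L=[]
    for C,uv in cu:
        o,v=ray(C,uv);v=v/np.linalg.norm(v);P=np.eye(3)-np.outer(v,v);A+=P;b+=P@o;L.append((o,P))
    x=np.linalg.solve(A,b);return x,max(np.linalg.norm(P@(x-o)) for o,P in L)
def proj(C,X):
    K,d,Rw,o=C
    return cv2.projectPoints(np.atleast_2d(np.array(X,float)),cv2.Rodrigues(Rw.T)[0],-Rw.T@o,K,d)[0][:,0]
E
python3 - <<'E'
from h import *
np.set_printoptions(precision=4,suppress=True)
t,s=cam('top'),cam('side');k=.7
for n,a,b in [('wood',(481,276),(407,244)),('brass',(536,290),(430,212)),('plateA',(263,238),(320,398)),('plateB',(271,290),(396,397)),('pin',(200,275),(361,503)),('groove',(346,255),(358,362)),('standbaseNear',(526,311),(416,276))]:
    a=np.array(a)*k;b=np.array(b)*k; print(n,*tri((t,a),(s,b)))
a=cv2.imread('pics/top0.png');b=cv2.imread('pics/side0.png')
f=lambda im,x,y,w,h:cv2.resize(im[y:y+h,x:x+w],(400,300),interpolation=cv2.INTER_CUBIC)
cv2.imwrite('pics/c1.png',np.vstack([np.hstack([f(a,315,165,80,60),f(b,250,125,80,60)]),np.hstack([f(a,135,150,120,90),f(b,185,240,144,108)])]))
E
```

```text
wood [ 0.5475 -0.185   0.0683] 0.0020298441107563375
brass [ 0.5182 -0.288   0.0616] 0.004250544946971229
plateA [0.614  0.2054 0.1389] 0.0002891624025483498
plateB [0.5245 0.191  0.1333] 0.0025107003162596446
pin [0.5519 0.325  0.1173] 0.0007563066668065798
groove [0.5935 0.0678 0.0545] 0.0017579866734164825
standbaseNear [ 0.5154 -0.3021 -0.1004] 0.021418952199374525
```

View pics/c1.png

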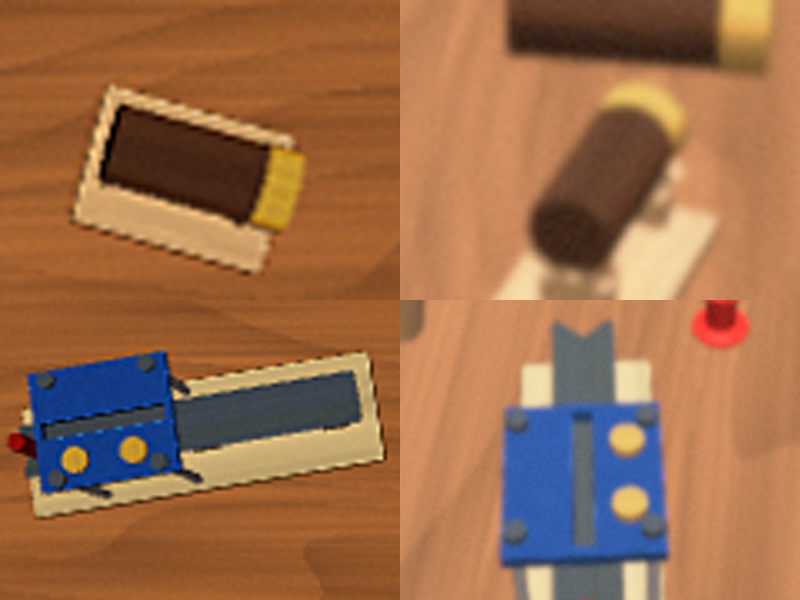

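The crops confirm it. The brass end is at (280,190) in the upper-left crop, towards world -y, and the plate and groove are clearly visible. The foot's yaw is about 75° and the jig's about 99°. I'm moving above the foot now.

The manual's scale: shifts go in shares of 80 cm and turns go in shares of 2 pi rad. Converting my numbers, -76.7 cm / 80 = -0.9588, 38.9 cm / 80 = 0.4863, -1.57 rad / 6.2832 = -0.2499.

Call:
servo_tool:
  moves:
    - [0.125,-0.25,0,-0.0637]
    - [0.4863,-0.9588,0,-0.2499]
    - [0.4863,-0.9588,0,-0.2499]
    - [0.4863,-0.9588,0,-0.2499]
    - [0.4863,-0.9588,0,-0.2499]
    - [0.4863,-0.9588,0,-0.2499]
    - [0.4863,-0.9588,0,-0.2499]
    - [0.4863,-0.9588,0,-0.2499]
    - [0.4863,-0.9588,0,-0.2499]
    - [0.4863,-0.9588,0,-0.2499]
    - [0.4863,-0.9588,0,-0.2499]
    - [0.4863,-0.9588,0,-0.2499]
    - [0.4863,-0.9588,0,-0.2499]
    - [0.4863,-0.9588,0,-0.2499]
    - [0.4863,-0.9588,0,-0.2499]
    - [0.4863,-0.9588,0,-0.2499]
    - [0.4863,-0.9588,0,-0.2499]
    - [0.4863,-0.9588,0,-0.2499]
    - [0.4863,-0.9588,0,-0.2499]
    - [0.4863,-0.9588,0,-0.2499]
  claw: 0

```text
time: 1.82
ee_pos: [0.5213, -0.2146, 0.2309]
tcp_rot: [-180.0, -0.0, 74.8]
wrist_force: [0.3, 0.2, 0.5]
opening: 0.0854
grasp_force: 0.0
```

Call:
servo_tool:
  moves:
    - [0,0,0,0]
    - [0,0,0,0]
    - [0,0,0,0]
    - [0,0,0,0]
    - [0,0,0,0]
    - [0,0,0,0]

```text
time: 2.32
ee_pos: [0.5208, -0.2114, 0.2321]
tcp_rot: [179.9, 0.0, 75.0]
wrist_force: [0.1, 0.2, -0.1]
opening: 0.0855
grasp_force: 0.0
```

```bash
python3 - <<'E'
from h import *
import json
o=get_obs();im=camera('wrist')[:,:,::-1];cv2.imwrite('pics/w1.png',im)
json.dump({k:list(o[k]) for k in('ee_pos','tcp_rot')},open('w1.json','w'))
E
```

```text
(no output)
```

In the tool's units: -6 cm / 80 = -0.075, -4 cm / 80 = -0.05.

Call:
servo_tool:
  moves:
    - [0.015,-0.0313,-0.025,0]
    - [0.015,-0.075,-0.05,0]
    - [0.015,-0.075,-0.05,0]
    - [0.015,-0.075,-0.05,0]
    - [0.015,-0.075,-0.05,0]
    - [0.015,-0.075,-0.05,0]

```text
time: 2.87
ee_pos: [0.5331, -0.2717, 0.1925]
tcp_rot: [179.9, 0.0, 74.9]
wrist_force: [0.9, 0.0, 0.7]
opening: 0.0851
grasp_force: 0.0
```

```bash
python3 - <<'E'
from h import *
import json
o=get_obs();im=camera('wrist')[:,:,::-1];cv2.imwrite('pics/w2.png',im)
json.dump({k:list(o[k]) for k in('ee_pos','tcp_rot')},open('w2.json','w'))
a=cv2.imread('pics/w1.png');f=lambda x:cv2.resize(x[0:420,80:480],(400,420))
cv2.imwrite('pics/w12.png',np.hstack([f(a),f(im)]))
E
```

```text
(no output)
```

View pics/w12.png

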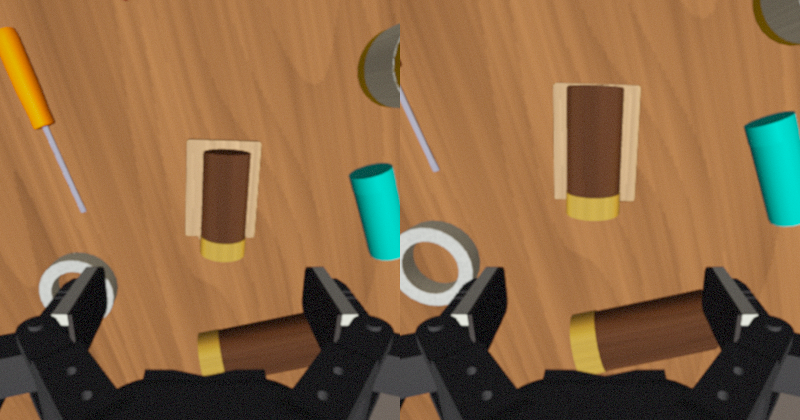

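Both wrist views show the foot. In w1 its wood end is at (227,151) and its brass end at (222,259). In w2 they are at (195,86) and (193,217). The finger clearance beside the stand is free.

```bash
python3 - <<'E'
from h import *
import json
np.set_printoptions(precision=4,suppress=True)
w1,w2=[cam('wrist',json.load(open(f'w{i}.json'))) for i in(1,2)]
P=[]
for n,a,b in [('wood',(226.5,151),(195,86)),('brass',(221.5,259),(192.5,217)),('woodL',(203,152),(167.5,87)),('woodR',(250,152),(222.5,87)),('band mid',(222,238),(193,193))]:
    a=np.array(a)+[80,0];b=np.array(b)+[80,0];x,e=tri((w1,a),(w2,b));print(n,x,e,'at z86:',atz(w1,a,.086),atz(w2,b,.086),'z64',atz(w2,b,.064))
o=get_obs();print(o['ee_pos'],o['tcp_rot'])
E
```

```text
wood [ 0.5484 -0.1854  0.063 ] 8.617236171193497e-05 at z86: [ 0.5476 -0.182   0.086 ] [ 0.5487 -0.1865  0.086 ] z64 [ 0.5485 -0.1854  0.064 ]
brass [ 0.5192 -0.2816  0.0796] 0.001007301128547539 at z86: [ 0.5187 -0.2789  0.086 ] [ 0.521  -0.2791  0.086 ] z64 [ 0.5182 -0.2862  0.064 ]
woodL [ 0.5276 -0.1806  0.0628] 0.0004045334564950974 at z86: [ 0.5281 -0.1776  0.086 ] [ 0.53   -0.1821  0.086 ] z64 [ 0.5281 -0.1806  0.064 ]
woodR [ 0.5686 -0.1915  0.0651] 0.00018783199546743256 at z86: [ 0.5668 -0.188   0.086 ] [ 0.5671 -0.1922  0.086 ] z64 [ 0.5685 -0.1915  0.064 ]
band mid [ 0.5242 -0.265   0.0692] 0.0007094601587272651 at z86: [ 0.5244 -0.2583  0.086 ] [ 0.5266 -0.2606  0.086 ] z64 [ 0.5243 -0.2661  0.064 ]
[ 0.5332 -0.2716  0.1926] [179.8961   0.0128  74.9287]
```

```bash
python3 - <<'E'
from h import *
import json
np.set_printoptions(precision=4,suppress=True)
w1,w2=[cam('wrist',json.load(open(f'w{i}.json'))) for i in(1,2)]
for w,pp in((w1,[(187,140),(261,142),(186,235),(247,237)]),(w2,[(155,84),(240,86),(155,199),(234,201)])):
    q=[atz(w,np.array(p)+[80,0],.014) for p in pp];print(q,np.mean(q,0))
E
```

```text
[array([ 0.5122, -0.1706,  0.014 ]), array([ 0.5872, -0.1929,  0.014 ]), array([ 0.4816, -0.2737,  0.014 ]), array([ 0.5486, -0.2944,  0.014 ])] [ 0.5324 -0.2329  0.014 ]
[array([ 0.5135, -0.1717,  0.014 ]), array([ 0.587 , -0.1933,  0.014 ]), array([ 0.4813, -0.2745,  0.014 ]), array([ 0.5561, -0.2968,  0.014 ])] [ 0.5345 -0.2341  0.014 ]
```

In the tool's units: -14.5 cm / 80 = -0.1813, -13.5 cm / 80 = -0.1688, -0.03 rad / 6.2832 = -0.0048.

Call:
servo_tool:
  moves:
    - [0.0013,0.0475,0,-0.0048]
    - [0.0013,0.0475,-0.0375,-0.0048]
    - [0.0013,0.0475,-0.075,-0.0048]
    - [0.0013,0.0475,-0.1,-0.0048]
    - [0.0013,0.0475,-0.125,-0.0048]
    - [0.0013,0.0475,-0.15,-0.0048]
    - [0.0013,0.0475,-0.1688,-0.0048]
    - [0.0013,0.0475,-0.1813,-0.0048]
    - [0.0013,0.0475,-0.1813,-0.0048]
    - [0.0013,0.0475,-0.1813,-0.0048]

```text
time: 3.75
ee_pos: [0.5341, -0.234, 0.0469]
tcp_rot: [180.0, -0.0, 73.2]
wrist_force: [0.4, 0.0, -0.1]
opening: 0.0855
grasp_force: 0.0
```

Call:
servo_tool:
  moves:
    - [0,0,0,0]
    - [0,0,0,0]
    - [0,0,0,0]
    - [0,0,0,0]
    - [0,0,0,0]
    - [0,0,0,0]
    - [0,0,0,0]
    - [0,0,0,0]
    - [0,0,0,0]
    - [0,0,0,0]
    - [0,0,0,0]
    - [0,0,0,0]
  claw: 1
  force: 30

```text
time: 4.75
ee_pos: [0.5344, -0.2346, 0.0473]
tcp_rot: [179.9, 0.0, 73.2]
wrist_force: [-0.5, 0.9, 6.0]
opening: 0.0429
grasp_force: 30.0
```

In the tool's units: 25 cm / 80 = 0.3125, 22 cm / 80 = 0.275, 0.454 rad / 6.2832 = 0.0723.

Call:
servo_tool:
  moves:
    - [0,0,0.0125,0]
    - [0,0,0.0375,0]
    - [0,0,0.075,0]
    - [0,0,0.125,0]
    - [0,0,0.175,0]
    - [0.0125,0.025,0.2125,0.008]
    - [0.025,0.075,0.225,0.0239]
    - [0.0375,0.125,0.225,0.0398]
    - [0.05,0.175,0.225,0.0557]
    - [0.0625,0.225,0.225,0.0723]
    - [0.0625,0.275,0.225,0.0723]
    - [0.0625,0.3125,0.225,0.0723]
    - [0.0625,0.3125,0.225,0.0723]
    - [0.0625,0.3125,0.225,0.0723]
    - [0.0625,0.3125,0.225,0.0723]
    - [0.0625,0.3125,0.225,0.0723]

```text
time: 6.08
ee_pos: [0.5838, 0.0147, 0.2264]
tcp_rot: [-180.0, 0.0, 99.1]
wrist_force: [0.4, 0.7, -1.4]
opening: 0.0431
grasp_force: 31.1
```

```bash
python3 - <<'E'
from h import *
import json
o=get_obs();im=camera('wrist')[:,:,::-1];cv2.imwrite('pics/w3.png',im);print(o['ee_pos'],o['tcp_rot'],o['wrist_force'],o['opening'])
json.dump({k:list(o[k]) for k in('ee_pos','tcp_rot')},open('w3.json','w'))
E
```

```text
[0.58378548 0.01465429 0.22638436] [-1.79986112e+02  1.35874859e-02  9.91048185e+01] [ 0.43430268  0.70460102 -1.41474475] 0.0431364817845162
```

In the tool's units: 8 cm / 80 = 0.1, 4 cm / 80 = 0.05.

Call:
servo_tool:
  moves:
    - [0,0.05,0,0]
    - [0,0.1,0,0]
    - [0,0.1,0,0]
    - [0,0.1,0,0]
    - [0,0.1,0,0]
    - [0,0.1,0,0]

```text
time: 6.63
ee_pos: [0.584, 0.0943, 0.2263]
tcp_rot: [-180.0, 0.0, 99.1]
wrist_force: [0.3, -0.3, -1.8]
opening: 0.0428
grasp_force: 31.1
```

```bash
python3 - <<'E'
from h import *
import json
o=get_obs();im=camera('wrist')[:,:,::-1];cv2.imwrite('pics/w4.png',im);print(o['ee_pos'],o['tcp_rot'],o['wrist_force'],o['opening'])
json.dump({k:list(o[k]) for k in('ee_pos','tcp_rot')},open('w4.json','w'))
a=cv2.imread('pics/w3.png');f=lambda x:cv2.resize(x[0:400,160:427],(400,600),interpolation=cv2.INTER_CUBIC)
cv2.imwrite('pics/w34.png',np.hstack([f(a),f(im)]))
E
```

```text
[0.58398062 0.09426719 0.22633389] [-1.79995653e+02  1.35397254e-02  9.90758302e+01] [ 0.26226864 -0.34792549 -1.81059308] 0.042806182429235486
```

View pics/w34.png

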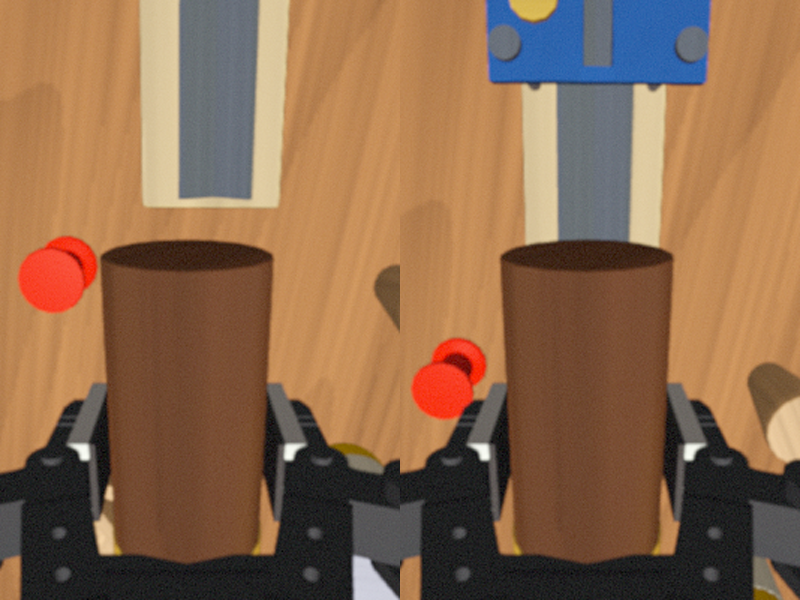

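w3 and w4 show the foot held squarely, with its wood end edges at x 102–272, y 258. In w4 the groove edges are at x 557–631 and the plate's near edge is at y≈82. The spool is off to the left at (440,380).

```bash
python3 - <<'E'
from h import *
import json
np.set_printoptions(precision=4,suppress=True)
J3,J4=[json.load(open(f'w{i}.json')) for i in(3,4)]
w3,w4=cam('wrist',J3),cam('wrist',J4)
f=lambda u,v:(160+u*267/400,v*400/600)
for z in(.069,.073):
  for w,pp in((w3,[(180,10),(259,10),(180,190),(251,190)]),(w4,[(158,90),(233,90),(157,240),(229,240)])):
    q=np.array([atz(w,f(*p),z)[:2] for p in pp]);c1=(q[0]+q[1])/2;c2=(q[2]+q[3])/2;d=c1-c2
    print(z,'widths',np.linalg.norm(q[0]-q[1]),np.linalg.norm(q[2]-q[3]),c1,c2,np.degrees(np.arctan2(d[1],d[0])))
print('plate',atz(w4,f(90,81),.13),atz(w4,f(306,83),.13),'slot',atz(w4,f(197.5,10),.14),atz(w4,f(197.5,62),.14))
print('back end',atz(w3,f(215,196),.062),'base end',atz(w3,f(143,206),.018),atz(w3,f(279,207),.018))
# foot in tool frame
T=R.from_euler('xyz',J3['tcp_rot'],degrees=True).as_matrix()
for p in[(102,258),(272,258),(187,258),(119,555),(259,555)]:
    print('foot pt tool',T.T@(atz(w3,f(*p),J3['ee_pos'][2]+.014)-np.array(J3['ee_pos'])))
E
```

```text
0.069 widths 0.042141825901533654 0.04113761152348092 [0.5765 0.1654] [0.5906 0.0719] 98.60786569977819
0.069 widths 0.04137335399313283 0.0428338050857449 [0.5707 0.2031] [0.5827 0.1207] 98.30942505104402
0.073 widths 0.04158004452980504 0.0405892170641307 [0.5764 0.1643] [0.5904 0.0721] 98.60786569977827
0.073 widths 0.04082172408796397 0.04226270302229115 [0.5707 0.2027] [0.5826 0.1213] 98.3094250510441
plate [0.5245 0.1926 0.13  ] [0.6183 0.2068 0.13  ] slot [0.5667 0.2253 0.14  ] [0.5699 0.2058 0.14  ]
back end [0.5914 0.068  0.062 ] base end [0.5468 0.0506 0.018 ] [0.6388 0.0648 0.018 ]
foot pt tool [ 0.0495 -0.0225 -0.014 ]
foot pt tool [ 0.0495  0.0213 -0.014 ]
foot pt tool [ 0.0495 -0.0006 -0.014 ]
foot pt tool [-0.0459 -0.0222 -0.014 ]
foot pt tool [-0.0459  0.0223 -0.014 ]
```

In the tool's units: -15 cm / 80 = -0.1875, 3.3 cm / 80 = 0.0413, -0.006 rad / 6.2832 = -0.001.

Call:
servo_tool:
  moves:
    - [-0.0025,0.0413,0,-0.001]
    - [-0.0025,0.0413,-0.0375,-0.001]
    - [-0.0025,0.0413,-0.075,-0.001]
    - [-0.0025,0.0413,-0.1125,-0.001]
    - [-0.0025,0.0413,-0.1375,-0.001]
    - [-0.0025,0.0413,-0.1625,-0.001]
    - [-0.0025,0.0413,-0.175,-0.001]
    - [-0.0025,0.0413,-0.1825,-0.001]
    - [-0.0025,0.0413,-0.1875,-0.001]
    - [-0.0025,0.0413,-0.1875,-0.001]
    - [-0.0025,0.0413,-0.1875,-0.001]

```text
time: 7.6
ee_pos: [0.5824, 0.1285, 0.0774]
tcp_rot: [179.9, -0.0, 98.8]
wrist_force: [-0.0, -0.3, -1.9]
opening: 0.0433
grasp_force: 31.1
```

In the tool's units: -0.55 cm / 80 = -0.0069, -0.5 cm / 80 = -0.0063.

Call:
servo_tool:
  moves:
    - [0,0,-0.0013,0]
    - [0,0,-0.0025,0]
    - [0,0,-0.0038,0]
    - [0,0,-0.005,0]
    - [0,0,-0.0063,0]
    - [0,0,-0.0069,0]
    - [0,0,-0.0069,0]
    - [0,0,-0.0069,0]

```text
time: 8.27
ee_pos: [0.5818, 0.1286, 0.0707]
tcp_rot: [-180.0, 0.0, 98.8]
wrist_force: [-0.5, 0.3, -2.1]
opening: 0.0428
grasp_force: 31.1
```

In the tool's units: -0.2 cm / 80 = -0.0025, -0.15 cm / 80 = -0.0019.

Call:
servo_tool:
  moves:
    - [0,0,-0.0006,0]
    - [0,0,-0.0013,0]
    - [0,0,-0.0019,0]
    - [0,0,-0.0025,0]
    - [0,0,-0.0025,0]
    - [0,0,-0.0025,0]

```text
time: 8.77
ee_pos: [0.5825, 0.1287, 0.0694]
tcp_rot: [179.9, -0.0, 98.8]
wrist_force: [3.0, 0.8, 4.2]
opening: 0.0429
grasp_force: 31.6
```

In the tool's units: -0.05 cm / 80 = -0.0006.

Call:
servo_tool:
  moves:
    - [0.0006,0,-0.0006,0]
    - [0.0006,0,-0.0006,0]
    - [0.0006,0,-0.0006,0]

```text
time: 9.02
ee_pos: [0.5826, 0.1288, 0.0693]
tcp_rot: [179.9, -0.0, 98.8]
wrist_force: [-1.1, 0.4, 8.5]
opening: 0.0433
grasp_force: 32.1
```

Call:
servo_tool:
  moves:
    - [0,0,0,0]
    - [0,0,0,0]
    - [0,0,0,0]
    - [0,0,0,0]
    - [0,0,0,0]
    - [0,0,0,0]
    - [0,0,0,0]
    - [0,0,0,0]
  claw: 0.2

```text
time: 9.68
ee_pos: [0.5823, 0.1286, 0.0682]
tcp_rot: [-180.0, -0.0, 98.8]
wrist_force: [-0.3, -0.9, -0.1]
opening: 0.0686
grasp_force: 0.0
```

In the tool's units: 14 cm / 80 = 0.175, 12 cm / 80 = 0.15.

Call:
servo_tool:
  moves:
    - [0,0,0.0125,0]
    - [0,0,0.0375,0]
    - [0,0,0.075,0]
    - [0,0,0.1125,0]
    - [0,0,0.15,0]
    - [0,-0.0375,0.175,0]
    - [0,-0.0875,0.175,0]
    - [0,-0.0875,0.175,0]
    - [0,-0.0875,0.175,0]
    - [0,-0.0875,0.175,0]

```text
time: 10.52
ee_pos: [0.5823, 0.0585, 0.2087]
tcp_rot: [180.0, -0.0, 98.8]
wrist_force: [0.1, -0.0, -0.6]
opening: 0.0685
grasp_force: 0.0
```

```bash
python3 - <<'E'
from h import *
import json
o=get_obs();im=camera('wrist')[:,:,::-1];cv2.imwrite('pics/w5.png',im);print(o['ee_pos'],o['tcp_rot'],o['wrist_force'],o['opening'])
json.dump({k:list(o[k]) for k in('ee_pos','tcp_rot')},open('w5.json','w'))
s=camera('side')[:,:,::-1];cv2.imwrite('pics/s5.png',s)
f=lambda x:cv2.resize(x[0:400,160:427],(400,600),interpolation=cv2.INTER_CUBIC)
cv2.imwrite('pics/ws5.png',np.hstack([f(im),cv2.resize(s[200:410,185:325],(400,600),interpolation=cv2.INTER_CUBIC)]))
E
```

```text
[0.58234303 0.05850555 0.20867806] [ 1.79983934e+02 -1.18653484e-02  9.87768471e+01] [ 0.06707063 -0.00150961 -0.60654252] 0.06847015784321274
```

View pics/ws5.png

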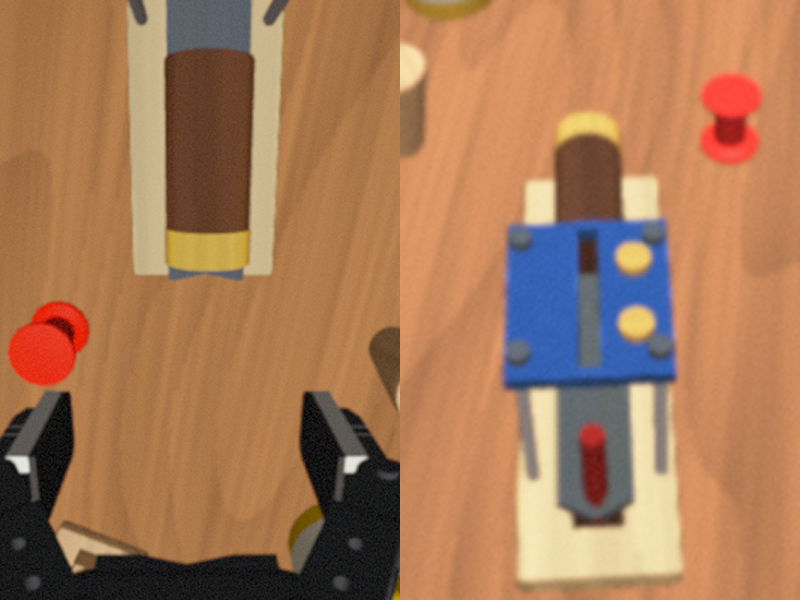

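The foot lies in the groove, with its brass end at the back (205,250) and its wood end at about (208,55). It is released and straight. Since I can't tilt the tool, I need the open finger's profile to see how far it reaches under the plate.

Call:
servo_tool:
  moves:
    - [0,0,0,0]
    - [0,0,0,0]
    - [0,0,0,0]
  claw: 0

```text
time: 10.87
ee_pos: [0.5823, 0.0592, 0.2081]
tcp_rot: [-180.0, -0.0, 98.9]
wrist_force: [0.2, -0.8, -0.6]
opening: 0.0855
grasp_force: 0.0
```

```bash
python3 - <<'E'
from h import *
o=get_obs();s=camera('side')[:,:,::-1].copy();cv2.imwrite('pics/s6.png',s);print(o['ee_pos'],o['opening'])
C=cam('side');T=R.from_euler('xyz',o['tcp_rot'],degrees=True).as_matrix()
pt=lambda x,y,z:proj(C,T@np.array([x,y,z])+o['ee_pos'])[0]
u,v=pt(0,0,-.06);x0,y0=int(u)-66,int(v)-50;k=6
im=cv2.resize(s[y0:y0+100,x0:x0+133],None,fx=k,fy=k,interpolation=cv2.INTER_CUBIC)
for z in range(0,-130,-10):
  for y in(-57,-42.5,0,42.5,57):
    p=(pt(0,y/1e3,z/1e3)-[x0,y0]+.5)*k; cv2.circle(im,tuple(int(a) for a in p),3,(0,255,0) if z%50==0 else (0,0,255),-1)
cv2.imwrite('pics/s6c.png',im)
E
```

```text
[0.58225472 0.05923494 0.20809966] 0.08550274308322053
```

View pics/s6c.png

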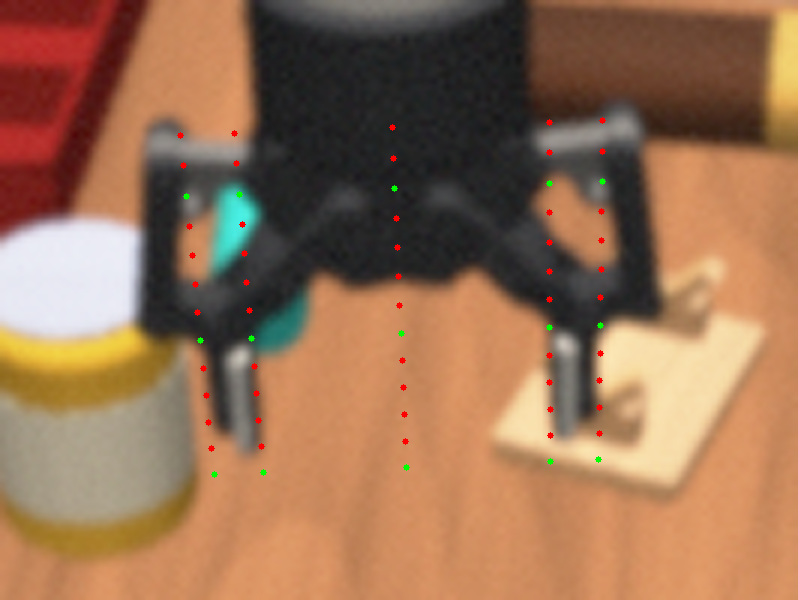

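The overlay shows that the outer knuckles are wider than the fingertips, at about ±72 mm. A straight-down tool therefore cannot get under the plate. I'll test in free air what happens at the limit of reach, since the arm may tilt the tool there.

In the tool's units: 14 cm / 80 = 0.175, 11 cm / 80 = 0.1375, -1.63 rad / 6.2832 = -0.2594.

Call:
servo_tool:
  moves:
    - [0,0,0.025,-0.0191]
    - [0,0,0.0625,-0.0382]
    - [0,0,0.1,-0.0573]
    - [0,0,0.1375,-0.0764]
    - [0,0,0.175,-0.0955]
    - [0,0,0.175,-0.1146]
    - [0,0,0.175,-0.1337]
    - [0,0,0.175,-0.1528]
    - [0,0,0.175,-0.1719]
    - [0,0,0.175,-0.191]
    - [0,0,0.175,-0.2101]
    - [0,0,0.175,-0.2292]
    - [0,0,0.175,-0.2483]
    - [0,0,0.175,-0.2594]
    - [0,0,0.175,-0.2594]
  claw: 1
  force: 20

```text
time: 12.17
ee_pos: [0.5826, 0.0569, 0.3482]
tcp_rot: [-179.9, 0.0, 5.7]
wrist_force: [0.1, -0.3, 0.5]
opening: -0.0003
grasp_force: 0.0
```

In the tool's units: 26 cm / 80 = 0.325, 24 cm / 80 = 0.3.

Call:
servo_tool:
  moves:
    - [0.05,0,0,0]
    - [0.1,0,0,0]
    - [0.15,0,0,0]
    - [0.2,0,0,0]
    - [0.25,0,0,0]
    - [0.3,0,0,0]
    - [0.325,0,0,0]
    - [0.325,0,0,0]
    - [0.325,0,0,0]
    - [0.325,0,0,0]

```text
time: 13.0
ee_pos: [0.7603, 0.0519, 0.2913]
tcp_rot: [-180.0, -2.3, 5.6]
wrist_force: [0.6, -1.0, -0.1]
opening: 0.0002
grasp_force: 0.0
```

In the tool's units: -3 cm / 80 = -0.0375, -1 cm / 80 = -0.0125.

Call:
servo_tool:
  moves:
    - [-0.0125,0,0,0]
    - [-0.0375,0,0,0]
    - [-0.0375,0,0,0]

```text
time: 13.25
ee_pos: [0.7259, 0.0518, 0.2893]
tcp_rot: [-180.0, -1.9, 5.6]
wrist_force: [0.6, -1.0, -0.2]
opening: -0.0001
grasp_force: 0.0
```

The tilt appears at the limit of reach and stays in the commanded pose afterwards. I'll build it up.

In the tool's units: 60 cm / 80 = 0.75, 30 cm / 80 = 0.375.

Call:
servo_tool:
  moves:
    - [0.75,0,0.375,0]
    - [0.75,0,0.375,0]
    - [0.75,0,0.375,0]
    - [0.75,0,0.375,0]
    - [0.75,0,0.375,0]
    - [0.75,0,0.375,0]
    - [0.75,0,0.375,0]
    - [0.75,0,0.375,0]
    - [0.75,0,0.375,0]
    - [0.75,0,0.375,0]
    - [0.75,0,0.375,0]
    - [0.75,0,0.375,0]
    - [0.75,0,0.375,0]
    - [0.75,0,0.375,0]
    - [0.75,0,0.375,0]

```text
time: 14.5
ee_pos: [0.8036, 0.0364, 0.2581]
tcp_rot: [179.9, -4.7, 5.6]
wrist_force: [-0.1, 0.6, 0.5]
opening: -0.0003
grasp_force: 0.0
```

```bash
python3 - <<'E'
from h import *
o=get_obs();print(o['q'].round(2),o['ee_pos'])
E
```

```text
[2.5500e+00 4.7190e+01 7.0750e+01 1.0887e+02 1.3000e-01 1.7696e+02] [0.80359171 0.03643455 0.25807397]
```

In the tool's units: 30 cm / 80 = 0.375.

Call:
servo_tool:
  moves:
    - [0,0,0.375,0]
    - [0,0,0.375,0]
    - [0,0,0.375,0]
    - [0,0,0.375,0]
    - [0,0,0.375,0]
    - [0,0,0.375,0]
    - [0,0,0.375,0]
    - [0,0,0.375,0]
    - [0,0,0.375,0]
    - [0,0,0.375,0]

```text
time: 15.33
ee_pos: [0.6915, 0.0315, 0.4091]
tcp_rot: [179.8, -6.7, 5.6]
wrist_force: [-0.8, -0.3, 0.0]
opening: -0.0001
grasp_force: 0.0
```

```bash
python3 - <<'E'
from h import *
o=get_obs();print(o['q'].round(2),o['ee_pos'])
E
```

```text
[2.5600e+00 3.5060e+01 7.0700e+01 1.1891e+02 1.3000e-01 1.7697e+02] [0.69148687 0.0315384  0.40914004]
```

Call:
servo_tool:
  moves:
    - [-0.125,0,1,0]
    - [-0.125,0,1,0]
    - [-0.125,0,1,0]
    - [-0.125,0,1,0]
    - [-0.125,0,1,0]
    - [-0.125,0,1,0]
    - [-0.125,0,1,0]
    - [-0.125,0,1,0]
    - [-0.125,0,1,0]
    - [-0.125,0,1,0]
    - [-0.125,0,1,0]
    - [-0.125,0,1,0]
    - [-0.125,0,1,0]
    - [-0.125,0,1,0]
    - [-0.125,0,1,0]
    - [-0.125,0,1,0]
    - [-0.125,0,1,0]
    - [-0.125,0,1,0]
    - [-0.125,0,1,0]
    - [-0.125,0,1,0]

```text
time: 17.0
ee_pos: [0.5228, 0.0274, 0.5529]
tcp_rot: [179.6, -9.8, 5.6]
wrist_force: [0.3, -0.2, 0.4]
opening: -0.0002
grasp_force: 0.0
```

```bash
python3 - <<'E'
from h import *
o=get_obs();print(o['q'].round(2),o['ee_pos'])
E
```

```text
[2.9500e+00 2.0410e+01 7.0710e+01 1.3046e+02 9.0000e-02 1.7737e+02] [0.5227928  0.02735285 0.55292152]
```

Call:
servo_tool:
  moves:
    - [-0.75,0,0.75,0]
    - [-0.75,0,0.75,0]
    - [-0.75,0,0.75,0]
    - [-0.75,0,0.75,0]
    - [-0.75,0,0.75,0]
    - [-0.75,0,0.75,0]
    - [-0.75,0,0.75,0]
    - [-0.75,0,0.75,0]

```text
time: 17.67
ee_pos: [0.4916, 0.0391, 0.5904]
tcp_rot: [179.6, -14.1, 5.7]
wrist_force: [-0.7, -0.3, -0.1]
opening: 0.0002
grasp_force: 0.0
```

In the tool's units: -60 cm / 80 = -0.75.

Call:
servo_tool:
  moves:
    - [-0.75,0,0.75,0]
    - [-0.75,0,0.75,0]
    - [-0.75,0,0.75,0]
    - [-0.75,0,0.75,0]
    - [-0.75,0,0.75,0]
    - [-0.75,0,0.75,0]
    - [-0.75,0,0.75,0]
    - [-0.75,0,0.75,0]

```text
time: 18.33
ee_pos: [0.4575, 0.0443, 0.626]
tcp_rot: [179.6, -18.3, 5.8]
wrist_force: [-0.3, 0.1, -0.4]
opening: -0.0002
grasp_force: 0.0
```

```bash
python3 - <<'E'
from h import *
o=get_obs();print(o['q'].round(2),o['ee_pos'])
E
```

```text
[  5.76  11.9   70.69 130.45  -0.37 179.94] [0.4575223  0.04425835 0.62595056]
```

In the tool's units: -60 cm / 80 = -0.75, 0.15 rad / 6.2832 = 0.0239.

Call:
servo_tool:
  moves:
    - [-0.75,0,0.75,0.0159]
    - [-0.75,0,0.75,0.0239]
    - [-0.75,0,0.75,0.0239]
    - [-0.75,0,0.75,0.0239]
    - [-0.75,0,0.75,0.0239]
    - [-0.75,0,0.75,0.0239]
    - [-0.75,0,0.75,0.0239]
    - [-0.75,0,0.75,0.0239]
    - [-0.75,0,0.75,0.0239]
    - [-0.75,0,0.75,0.0239]

```text
time: 19.17
ee_pos: [0.4138, 0.0909, 0.6589]
tcp_rot: [179.4, -22.6, 14.5]
wrist_force: [-0.6, 0.4, -0.3]
opening: 0.0001
grasp_force: 0.0
```

In the tool's units: -60 cm / 80 = -0.75.

Call:
servo_tool:
  moves:
    - [-0.75,0,0.75,0]
    - [-0.75,0,0.75,0]
    - [-0.75,0,0.75,0]
    - [-0.75,0,0.75,0]
    - [-0.75,0,0.75,0]
    - [-0.75,0,0.75,0]
    - [-0.75,0,0.75,0]
    - [-0.75,0,0.75,0]
    - [-0.75,0,0.75,0]
    - [-0.75,0,0.75,0]

```text
time: 20.0
ee_pos: [0.3742, 0.0963, 0.6883]
tcp_rot: [179.6, -26.8, 14.8]
wrist_force: [-0.8, -0.4, -0.3]
opening: -0.0003
grasp_force: 0.0
```

```bash
python3 - <<'E'
from h import *
o=get_obs();print(o['q'].round(2),o['ee_pos'])
E
```

```text
[ 14.74   3.48  70.7  130.46  -0.41 179.94] [0.37421087 0.09633412 0.68829831]
```

In the tool's units: -60 cm / 80 = -0.75, 0.15 rad / 6.2832 = 0.0239.

Call:
servo_tool:
  moves:
    - [-0.75,0,0.75,0.0159]
    - [-0.75,0,0.75,0.0239]
    - [-0.75,0,0.75,0.0239]
    - [-0.75,0,0.75,0.0239]
    - [-0.75,0,0.75,0.0239]
    - [-0.75,0,0.75,0.0239]
    - [-0.75,0,0.75,0.0239]
    - [-0.75,0,0.75,0.0239]
    - [-0.75,0,0.75,0.0239]
    - [-0.75,0,0.75,0.0239]
    - [-0.75,0,0.75,0.0239]
    - [-0.75,0,0.75,0.0239]

```text
time: 21.0
ee_pos: [0.3192, 0.1391, 0.7143]
tcp_rot: [179.8, -30.8, 23.8]
wrist_force: [0.2, -0.1, 0.7]
opening: -0.0003
grasp_force: 0.0
```

```bash
python3 - <<'E'
from h import *
o=get_obs();print(o['q'].round(2),o['ee_pos'],o['tcp_rot'])
E
```

```text
[ 23.72  -0.56  70.71 130.46  -0.21 179.95] [0.31919248 0.13909736 0.71425167] [179.75406288 -30.80353297  23.78317943]
```

In the tool's units: -36 cm / 80 = -0.45, -34 cm / 80 = -0.425, 1.307 rad / 6.2832 = 0.208.

Call:
servo_tool:
  moves:
    - [0.0188,-0.0063,-0.0438,0.0159]
    - [0.0375,-0.0125,-0.0875,0.0318]
    - [0.0625,-0.025,-0.125,0.0477]
    - [0.0875,-0.0375,-0.1625,0.0637]
    - [0.125,-0.05,-0.2,0.0796]
    - [0.15,-0.0625,-0.2375,0.0955]
    - [0.1875,-0.075,-0.275,0.1114]
    - [0.225,-0.0875,-0.3125,0.1273]
    - [0.25,-0.1,-0.35,0.1432]
    - [0.2875,-0.1125,-0.3875,0.1592]
    - [0.3125,-0.125,-0.425,0.1751]
    - [0.3125,-0.125,-0.45,0.191]
    - [0.3125,-0.125,-0.45,0.208]
    - [0.3125,-0.125,-0.45,0.208]
    - [0.3125,-0.125,-0.45,0.208]
    - [0.3125,-0.125,-0.45,0.208]

```text
time: 22.33
ee_pos: [0.5688, 0.0393, 0.3552]
tcp_rot: [179.7, -30.8, 98.6]
wrist_force: [-1.4, -0.3, 0.1]
opening: -0.0001
grasp_force: 0.0
```

```bash
python3 - <<'E'
from h import *
o=get_obs();print(o['q'].round(2),o['ee_pos'],o['tcp_rot'])
E
```

```text
[-10.13  19.36  36.28 117.48  29.13  68.58] [0.56880907 0.03930213 0.35522604] [179.72899946 -30.8216528   98.61147484]
```

In the tool's units: -27.8 cm / 80 = -0.3475, 2.5 cm / 80 = 0.0313.

Call:
servo_tool:
  moves:
    - [0.0075,0.0038,-0.05,0]
    - [0.015,0.0075,-0.1,0]
    - [0.0225,0.0113,-0.15,0]
    - [0.0313,0.0175,-0.2,0]
    - [0.0313,0.0175,-0.2375,0]
    - [0.0313,0.0175,-0.275,0]
    - [0.0313,0.0175,-0.3063,0]
    - [0.0313,0.0175,-0.3313,0]
    - [0.0313,0.0175,-0.3475,0]
    - [0.0313,0.0175,-0.3475,0]
    - [0.0313,0.0175,-0.3475,0]

```text
time: 23.25
ee_pos: [0.5943, 0.0533, 0.0786]
tcp_rot: [179.6, -30.8, 98.8]
wrist_force: [0.3, 0.6, -0.2]
opening: 0.0001
grasp_force: 0.0
```

```bash
python3 - <<'E'
from h import *
import json
o=get_obs();im=camera('wrist')[:,:,::-1];print(o['ee_pos'],o['tcp_rot'],o['wrist_force'])
json.dump({k:list(o[k]) for k in('ee_pos','tcp_rot')},open('w7.json','w'))
s=camera('side')[:,:,::-1];cv2.imwrite('pics/s7.png',s);cv2.imwrite('pics/w7.png',im)
cv2.imwrite('pics/ws7.png',np.hstack([cv2.resize(im,(480,360)),cv2.resize(s[170:380,185:325],(240,360),interpolation=cv2.INTER_CUBIC)]))
E
```

```text
[0.59425134 0.05334876 0.0785509 ] [179.58930458 -30.78900519  98.77092912] [ 0.30692752  0.55697703 -0.24769568]
```

View pics/ws7.png

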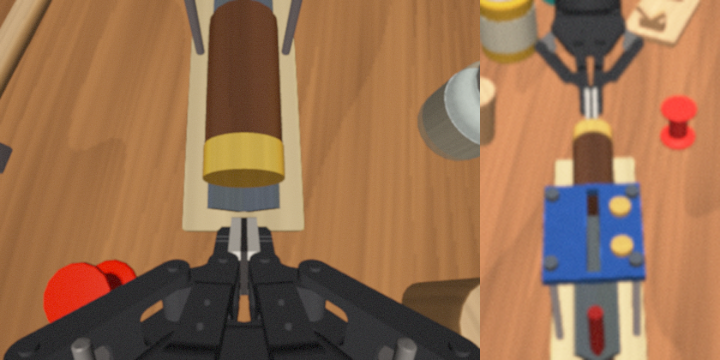

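The tool is behind the brass end at (244,185) in the left crop and lined up with the groove. I'm pushing gently along the groove direction (-0.151, 0.988).

Call:
servo_tool:
  moves:
    - [-0.001,0.0063,-0.0013,0]
    - [-0.0019,0.0125,-0.0019,0]
    - [-0.0029,0.0188,-0.0019,0]
    - [-0.0039,0.025,-0.0019,0]
    - [-0.0048,0.0313,-0.0019,0]
    - [-0.0058,0.0375,-0.0019,0]
    - [-0.0066,0.0438,-0.0019,0]
    - [-0.0076,0.05,-0.0019,0]
    - [-0.0086,0.0563,-0.0019,0]
    - [-0.0095,0.0625,-0.0019,0]
    - [-0.0105,0.0688,-0.0019,0]
    - [-0.0115,0.075,-0.0019,0]
    - [-0.0124,0.0813,-0.0019,0]
    - [-0.0134,0.0875,-0.0019,0]
    - [-0.0144,0.0938,-0.0019,0]
    - [-0.0153,0.1,-0.0019,0]
    - [-0.0163,0.1063,-0.0019,0]
    - [-0.0173,0.1125,-0.0019,0]
    - [-0.0173,0.1125,-0.0019,0]

```text
time: 24.93
ee_pos: [0.5797, 0.1443, 0.0748]
tcp_rot: [179.8, -30.8, 98.8]
wrist_force: [-0.4, -0.1, -0.2]
opening: -0.0004
grasp_force: 0.0
```

Call:
servo_tool:
  moves:
    - [-0.0008,0.005,0.0013,0]
    - [-0.0015,0.01,0.0013,0]
    - [-0.0023,0.015,0.0013,0]
    - [-0.003,0.02,0.0013,0]
    - [-0.0039,0.025,0.0013,0]
    - [-0.0046,0.03,0.0013,0]
    - [-0.0054,0.035,0.0013,0]
    - [-0.0061,0.04,0.0013,0]
    - [-0.0069,0.045,0.0013,0]
    - [-0.0076,0.05,0.0013,0]

```text
time: 25.77
ee_pos: [0.574, 0.1837, 0.0759]
tcp_rot: [179.7, -30.8, 98.7]
wrist_force: [-0.3, -0.6, 0.2]
opening: 0.0002
grasp_force: 0.5
```

```bash
python3 - <<'E'
from h import *
import json
o=get_obs();im=camera('wrist')[:,:,::-1];print(o['ee_pos'],o['tcp_rot'],o['wrist_force'])
u=np.array([np.cos(np.radians(98.7)),np.sin(np.radians(98.7))]);d=o['ee_pos'][:2]-[.5711,.2017];print('jig x',d@u,'lat',d@[-u[1],u[0]])
s=camera('side')[:,:,::-1];cv2.imwrite('pics/s8.png',s);cv2.imwrite('pics/w8.png',im)
cv2.imwrite('pics/ws8.png',np.hstack([cv2.resize(im,(480,360)),cv2.resize(s[200:410,185:325],(240,360),interpolation=cv2.INTER_CUBIC)]))
E
```

```text
[0.57395057 0.18373113 0.07585655] [179.74985375 -30.82143737  98.72922975] [-0.3298499  -0.64913516  0.16141282]
jig x -0.01819329740923259 lat -9.97885201301896e-05
```

View pics/ws8.png

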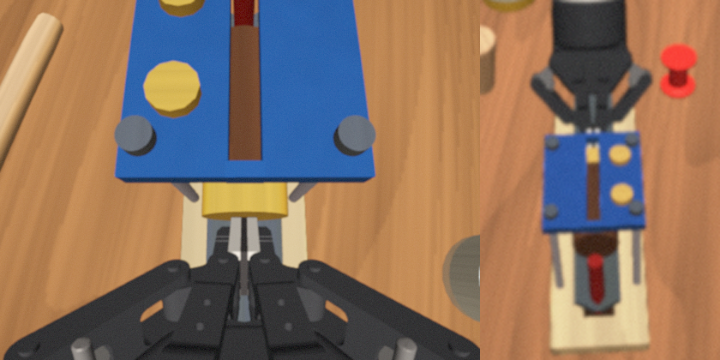

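The foot is sliding straight along. In the left crop the brass end is at (245,215) in front of the fingertip. In the side crop the wood end is emerging from the far side of the plate at (597,242), just short of the pin at (597,275).

Call:
servo_tool:
  moves:
    - [-0.0006,0.0038,0,0]
    - [-0.0011,0.0075,0,0]
    - [-0.0018,0.0113,0,0]
    - [-0.0023,0.015,0,0]
    - [-0.0029,0.0188,0,0]
    - [-0.0035,0.0225,0,0]
    - [-0.004,0.0263,0,0]
    - [-0.0043,0.0275,0,0]

```text
time: 26.53
ee_pos: [0.5706, 0.2057, 0.0759]
tcp_rot: [179.7, -30.8, 98.7]
wrist_force: [0.5, -1.1, 0.8]
opening: 0.0004
grasp_force: 0.8
```

In the tool's units: 0.3 cm / 80 = 0.0038, 0.25 cm / 80 = 0.0031.

Call:
servo_tool:
  moves:
    - [-0.0003,0.0013,0,0]
    - [-0.0004,0.0025,0,0]
    - [-0.0005,0.0031,0,0]
    - [-0.0006,0.0038,0,0]

```text
time: 26.87
ee_pos: [0.5702, 0.2083, 0.0759]
tcp_rot: [179.7, -30.8, 98.7]
wrist_force: [0.9, -1.3, 1.4]
opening: -0.0001
grasp_force: 0.9
```

In the tool's units: 0.2 cm / 80 = 0.0025, 0.15 cm / 80 = 0.0019.

Call:
servo_tool:
  moves:
    - [-0.0001,0.0006,0,0]
    - [-0.0003,0.0013,0,0]
    - [-0.0003,0.0019,0,0]
    - [-0.0004,0.0025,0,0]
    - [-0.0004,0.0025,0,0]

```text
time: 27.28
ee_pos: [0.5699, 0.2104, 0.0759]
tcp_rot: [179.7, -30.8, 98.7]
wrist_force: [0.6, -2.1, 0.9]
opening: -0.0001
grasp_force: 0.8
```

In the tool's units: 0.1 cm / 80 = 0.0013, 0.05 cm / 80 = 0.0006.

Call:
servo_tool:
  moves:
    - [-0.0001,0.0006,0,0]
    - [-0.0003,0.0013,0,0]
    - [-0.0003,0.0013,0,0]

```text
time: 27.53
ee_pos: [0.5697, 0.2114, 0.0759]
tcp_rot: [179.7, -30.8, 98.7]
wrist_force: [1.4, -0.6, 0.8]
opening: 0.0003
grasp_force: 0.8
```

In the tool's units: 0.1 cm / 80 = 0.0013, 0.05 cm / 80 = 0.0006.

Call:
servo_tool:
  moves:
    - [-0.0001,0.0006,0,0]
    - [-0.0003,0.0013,0,0]
    - [-0.0003,0.0013,0,0]

```text
time: 27.78
ee_pos: [0.5694, 0.2124, 0.0758]
tcp_rot: [179.8, -30.8, 98.7]
wrist_force: [1.2, -0.8, 0.4]
opening: -0.0002
grasp_force: 0.7
```

In the tool's units: 0.1 cm / 80 = 0.0013, 0.05 cm / 80 = 0.0006.

Call:
servo_tool:
  moves:
    - [-0.0001,0.0006,0,0]
    - [-0.0003,0.0013,0,0]
    - [-0.0003,0.0013,0,0]

```text
time: 28.03
ee_pos: [0.5693, 0.2132, 0.0758]
tcp_rot: [179.7, -30.8, 98.7]
wrist_force: [0.9, -2.4, 0.5]
opening: 0.0
grasp_force: 1.6
```

In the tool's units: 0.1 cm / 80 = 0.0013, 0.05 cm / 80 = 0.0006.

Call:
servo_tool:
  moves:
    - [-0.0001,0.0006,0,0]
    - [-0.0003,0.0013,0,0]
    - [-0.0003,0.0013,0,0]

```text
time: 28.28
ee_pos: [0.5693, 0.2134, 0.0758]
tcp_rot: [179.7, -30.7, 98.7]
wrist_force: [0.9, -7.9, 2.2]
opening: -0.0
grasp_force: 4.4
```

```bash
python3 - <<'E'
from h import *
o=get_obs();print(o['ee_pos'],o['wrist_force'],o['torque'])
s=camera('side')[:,:,::-1];im=camera('wrist')[:,:,::-1];cv2.imwrite('pics/s9.png',s)
cv2.imwrite('pics/ws9.png',np.hstack([cv2.resize(im,(400,300)),cv2.resize(s[290:390,185:318],(400,300),interpolation=cv2.INTER_CUBIC)]))
E
```

```text
[0.56930098 0.21339406 0.07579937] [ 0.93952777 -7.90295088  2.20909712] [-1.66626665 -0.31916824 -0.06935317]
```

View pics/ws9.png

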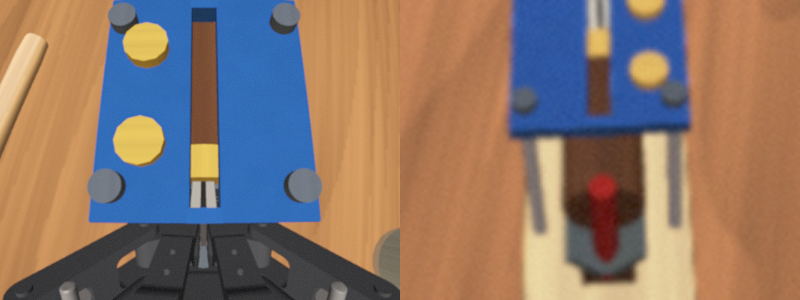

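The push force rose to 8 N and the tool stopped. The wood end appears to meet the pin at (603,205), and the brass end shows through the slot at (204,180). I'll check numerically that the contact is foot on pin and not finger on plate.

```bash
python3 - <<'E'
from h import *
np.set_printoptions(precision=4,suppress=True)
o=get_obs();im=camera('wrist');C=cam('wrist',o);cv2.imwrite('pics/w10.png',im[:,:,::-1])
print(im[225:320:2,283:290].mean(1).astype(int).tolist())
u=np.array([np.cos(np.radians(98.7)),np.sin(np.radians(98.7))]);j=lambda p:(p[:2]-[.5711,.2017])@u
for v in range(236,316,6):print(v,'z108 %.4f z140 %.4f z130 %.4f'%tuple(j(atz(C,(286,v),z)) for z in(.108,.14,.13)))
print('edge col',im[290:325,200].astype(int).tolist())
E
```

```text
[[233, 201, 97], [233, 201, 97], [232, 201, 96], [233, 201, 97], [232, 201, 96], [232, 201, 97], [232, 201, 96], [233, 200, 95], [233, 201, 97], [233, 202, 99], [233, 201, 96], [217, 185, 84], [142, 107, 38], [142, 106, 39], [133, 103, 57], [96, 90, 83], [87, 85, 81], [90, 84, 81], [89, 84, 80], [88, 84, 82], [88, 83, 78], [86, 83, 80], [86, 81, 77], [85, 81, 78], [85, 81, 77], [85, 82, 78], [79, 76, 73], [79, 75, 72], [81, 78, 73], [81, 76, 74], [79, 75, 73], [77, 72, 68], [74, 80, 108], [56, 110, 185], [55, 115, 192], [50, 113, 191], [53, 114, 191], [51, 113, 190], [51, 113, 191], [56, 115, 191], [50, 113, 191], [55, 115, 192], [51, 114, 190], [54, 113, 190], [79, 92, 135], [87, 80, 78], [85, 81, 79], [85, 81, 79]]
236 z108 0.0231 z140 0.0182 z130 0.0197
242 z108 0.0208 z140 0.0165 z130 0.0178
248 z108 0.0185 z140 0.0147 z130 0.0159
254 z108 0.0162 z140 0.0130 z130 0.0140
260 z108 0.0139 z140 0.0113 z130 0.0121
266 z108 0.0117 z140 0.0096 z130 0.0103
272 z108 0.0095 z140 0.0080 z130 0.0084
278 z108 0.0072 z140 0.0063 z130 0.0066
284 z108 0.0050 z140 0.0046 z130 0.0048
290 z108 0.0028 z140 0.0030 z130 0.0029
296 z108 0.0007 z140 0.0014 z130 0.0011
302 z108 -0.0015 z140 -0.0003 z130 -0.0006
308 z108 -0.0036 z140 -0.0019 z130 -0.0024
314 z108 -0.0058 z140 -0.0035 z130 -0.0042
edge col [[53, 109, 187], [41, 104, 182], [48, 110, 184], [35, 103, 181], [53, 112, 186], [43, 109, 181], [52, 111, 185], [43, 105, 183], [55, 109, 185], [42, 108, 183], [46, 103, 183], [49, 106, 184], [52, 110, 184], [44, 103, 181], [47, 110, 184], [46, 108, 184], [50, 110, 184], [54, 109, 185], [51, 108, 183], [47, 102, 184], [44, 108, 185], [49, 100, 172], [59, 84, 131], [76, 77, 90], [89, 86, 85], [87, 86, 88], [88, 86, 88], [80, 81, 82], [55, 59, 59], [59, 58, 59], [57, 58, 60], [59, 62, 57], [56, 58, 57], [64, 59, 61], [56, 55, 58]]
```

The brass rim is 21.7 mm inside the plate edge, against 22 mm expected when home. The foot is therefore on the pin. I'm retreating straight back along the groove, then up.

In the tool's units: 14 cm / 80 = 0.175, -12 cm / 80 = -0.15.

Call:
servo_tool:
  moves:
    - [0.0003,-0.0013,0,0]
    - [0.0006,-0.0038,0,0]
    - [0.0015,-0.01,0,0]
    - [0.0029,-0.0188,0,0]
    - [0.0048,-0.0313,0,0]
    - [0.0076,-0.05,0,0]
    - [0.0115,-0.075,0,0]
    - [0.015,-0.1,0,0]
    - [0.0188,-0.125,0.0063,0]
    - [0.0188,-0.125,0.0375,0]
    - [0.0188,-0.125,0.075,0]
    - [0.0188,-0.125,0.125,0]
    - [0.0188,-0.15,0.175,0]
    - [0.0188,-0.15,0.175,0]
    - [0.0188,-0.15,0.175,0]
    - [0.0188,-0.15,0.175,0]

```text
time: 29.77
ee_pos: [0.5842, 0.0936, 0.2154]
tcp_rot: [179.8, -30.8, 98.7]
wrist_force: [0.3, 0.6, -0.8]
opening: -0.0
grasp_force: 0.0
```

```bash
python3 - <<'E'
from h import *
o=get_obs();print(o['time'],o['ee_pos'],o['wrist_force'])
a=cv2.imread('pics/s9.png').astype(int);b=camera('side')[:,:,::-1].astype(int)
d=abs(a-b).max(2);print('pin/foot area diff',d[330:385,225:300].max(),'slot',d[300:330,245:262].mean(), 'bystander dif vs start:')
s0=cv2.imread('pics/side0.png').astype(int);m=(abs(s0-b).max(2)>60).astype(np.uint8)
n,l,st,c=cv2.connectedComponentsWithStats(m);print([tuple(x) for x in st[1:] if x[4]>15])
E
```

```text
29.7667 [0.58424357 0.09355393 0.21544484] [ 0.30916098  0.61455181 -0.80239751]
pin/foot area diff 27 slot 15.672549019607843 bystander dif vs start:
[(np.int32(203), np.int32(0), np.int32(10), np.int32(4), np.int32(34)), (np.int32(216), np.int32(0), np.int32(43), np.int32(32), np.int32(735)), (np.int32(438), np.int32(0), np.int32(49), np.int32(9), np.int32(245)), (np.int32(490), np.int32(0), np.int32(64), np.int32(24), np.int32(960)), (np.int32(267), np.int32(2), np.int32(6), np.int32(7), np.int32(18)), (np.int32(260), np.int32(8), np.int32(20), np.int32(44), np.int32(438)), (np.int32(230), np.int32(38), np.int32(20), np.int32(15), np.int32(61)), (np.int32(223), np.int32(52), np.int32(42), np.int32(20), np.int32(555)), (np.int32(221), np.int32(73), np.int32(49), np.int32(19), np.int32(554)), (np.int32(238), np.int32(91), np.int32(17), np.int32(6), np.int32(79)), (np.int32(222), np.int32(97), np.int32(62), np.int32(104), np.int32(3592)), (np.int32(212), np.int32(144), np.int32(15), np.int32(19), np.int32(163)), (np.int32(275), np.int32(147), np.int32(31), np.int32(33), np.int32(591)), (np.int32(534), np.int32(157), np.int32(12), np.int32(10), np.int32(48)), (np.int32(502), np.int32(166), np.int32(23), np.int32(67), np.int32(766)), (np.int32(520), np.int32(166), np.int32(27), np.int32(60), np.int32(937)), (np.int32(547), np.int32(207), np.int32(13), np.int32(64), np.int32(342)), (np.int32(556), np.int32(234), np.int32(4), np.int32(10), np.int32(25)), (np.int32(539), np.int32(276), np.int32(21), np.int32(35), np.int32(455)), (np.int32(246), np.int32(299), np.int32(10), np.int32(10), np.int32(83)), (np.int32(249), np.int32(310), np.int32(4), np.int32(13), np.int32(26)), (np.int32(262), np.int32(337), np.int32(3), np.int32(13), np.int32(23)), (np.int32(257), np.int32(351), np.int32(9), np.int32(13), np.int32(75)), (np.int32(239), np.int32(352), np.int32(9), np.int32(13), np.int32(77))]
```

```bash
python3 -c "
from workcell import *
print(job_done())"
```

```text
the job is handed in; nothing more can be done
None
```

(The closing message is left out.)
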